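# Refit the bag sealer's knob and hold it pressed in

## Robot

A 6-joint arm with a two-finger parallel gripper is mounted at the origin on a cart in front of the work surface, level with it; the furniture and walls round the work are solid. World frame = base frame: x ahead of the robot, y to its left, z up, the work surface at z = 0. Lengths are in m, angles in rad, forces in N, time in s.
With the tool pointing down it reaches from about 0.4 to 0.825 m from the base axis. Payload 7 kg.
Tool frame: the origin (TCP) lies midway between the tips of the shut fingers; the grasp point (between the pads) lies 19 mm behind it; z points along the fingers, y is the line along which they close (so a half turn about z gives the same grasp; the last joint's range is limited). The gripper opens to 85 mm and grips with 20 to 120 N. Pads are 22 mm wide; open, the fingers measure 114 mm over their backs; the gripper's body (76 mm by 85 mm) begins 54 mm behind the grasp point. The pads swing forward as they close: fully open they stand 13 mm farther back than shut.
Start: joints at [1.516, 0.359, 0.012, 0, -1.224, -0.288], TCP at [0.227, 0.636, 0.231] pointing down, gripper open.
Joint ranges: [-3.07, 3.07], [-1.43, 2.12], [-1.02, 1.25], [-3.03, 1.67], [-3.05, -0], [-3.03, 3.03]. Speed limits (rad/s): [2.39, 2.39, 3.01, 3.14, 3.14, 3.14].

## Interface

Orientations are given as a rotation vector (axis times angle).
In Python, from plant import * gives the robot as it stands.
- The arm moves only by the shell command python3 -m crank 'ROWS' [OPENING] [FORCE]. ROWS is JSON, a list that holds one entry, the list of rows, each a list of 4 numbers: the shift along the tool's x, y, z in units of 25 mm (1.0 is 25 mm), then the turn about the tool's z in units of 5 degrees (1.0 is 5 degrees). In form: [[[dx, dy, dz, twist], ...]]. A call has exactly 10 rows; each row shifts and turns the commanded pose from where the row before left it, along the tool's axes as they then stand; what a row does not reach is not made up. A row lasts 1/8 s, in which the tool goes at most 62.5 mm and 10.7 degrees, less where a joint would pass 70% of its speed; a pose out of reach is approached as far as the arm can. A call is refused whole if a number of a shift passes 1 or a number of a turn 1, either way. A call with a gripper value outside its range is refused whole. OPENING is the opening, from 0 (shut) to 1 (fully open), set as the call begins (- or left out, the last holds). The fingers move at their own pace and stop on an object; FORCE is the grip in N (left out, the last holds). Time passes only in rows, so rows that do not move let the fingers close, or fill a call up. It gives the time, the measured TCP pose, the force, the opening and the grip force at its end, in the units of the state.
- get_state(): the state, without advancing time (a new reading comes with each control period).
- grab_frame(name): name is "scene" or "side" or "wrist"; returns a dict with "pixels" (384x512x3 uint8, red, green, blue), "K" (3x3 intrinsics, pixels), "camera_from_world" (4x4, takes a point from world to camera coordinates). Camera axes: x right, y up, looking along -z (the intrinsics and any distortion apply to the point x, -y, -z); pixel columns grow to the right and rows downward; lengths in m; the calibration is good to about 2 mm. A picture is of the moment at which its call begins. There is no depth.
- hand_in(): hands the job in; it is judged then, once.
Trained networks look in the newest picture that a camera, given by its name, has taken for a name from the list of things; names that differ only in an ending like _2 or _b are one class to them, and where a whole thing is asked for, a point or a joint stands for the part that bears it (a point fixed in the world has none). Each returns a list of dicts, best first, with "score" (0 to 1); they miss things now and then, are a little off and sometimes report something else, mostly with a low value. They report only what shows in the picture. A call takes as long as a camera call. They do not tell look-alikes from the thing itself.
- outline_of(thing, camera): "pixels" (384x512 bool, what is visible of it) and "xy" ([column, row] in pixels, amid what is visible of it).
The state is a dict: "t": time; "joints": joint angles; "joint_velocities": joint speeds; "joint_efforts": joint torques, N m; "eef_pos": TCP position; "tcp_rot": TCP orientation; "ft_force": force on the tool from outside, world axes, zero at the start; "wrist_torque": the same for the moment, N m; "opening": finger opening in m; "grip_force": force on a finger pad.
Only numpy, scipy, OpenCV 4.12 (cv2) and the standard library are available. Lean on these libraries where they do the work, as an engineer would, in place of code of your own. Each camera call takes 0.05 s, during which the arm holds its last target. There are 200 camera calls.

## Task

The control knob has come off the bag sealer on the packing bench. Pick it up, turn it so that its D-shaped socket matches the flat on the sealer's shaft and push it fully home on the shaft; then press the knob all the way down against the spring and finish while still holding it pressed with the fingers, not letting go. Leave the phone, the marker and the black tape where they are.

Things in the scene. Friction and masses are not known exactly. Their poses are not given: they have to be found in the camera images.
- knob: loose black knob, 60 g, upright on the 3 mm high bench mat; origin: centre of underside. Skirt 48 mm wide, 18 mm high; on it a grip bar along x, 46 long, 16 wide (y), z 18 to 42 mm; grip it from above across the 16 mm. White line on top and at the +x end = pointer. D-socket in the underside, 15.5 mm deep, radius 10 mm, flat 5.5 mm from the axis on the +x side. Start yaw within 0.6 rad of world +x.
- knob_pointer (a point): pointer end of the knob: top of the bar's +x end, at (23, 0, 42) mm in the knob's frame
- sealer: grey bag sealer fixed to the bench, 170 x 200 x 70 mm, z up, yaw within 0.25 rad; origin: centre of underside. Rocker switch and two lamps near the front (-x); at the back a sealing jaw up to z = 104 mm, starting 65 mm behind the shaft. The shaft stands upright at (-30, 0) mm in a round bezel 82 mm across, 8 mm above the deck.
- shaft_seat (a point): on the shaft's axis at the top of its collar, where the knob's underside rests (z 84 mm when up); moves and turns with the shaft; z up, x towards the flat, within 0.9 rad of world +x. D-shaft: steel, 18 mm diameter, 13 mm tall, tip chamfered, flat 4.5 mm from the axis on +x; 1 mm play in the socket. Black collar 64 mm wide, white line on the flat's side. Turns stiffly (0.03 N m).
- spindle (a joint): how far the shaft with its collar is pressed down (m): 0 up, 0.008 at its stop. A spring pushes back with about 3 N at the start and 10 N at the stop; it rises again when let go.
- phone: smartphone, 146 x 70 x 8 mm, lying on the bench; bystander. Origin: centre of its underside.
- marker_red: red marker pen, 130 mm long and 15 mm thick, lying on the bench, long axis y; bystander. Origin: centre of its underside.
- tape_black: roll of black tape, 60 mm in diameter, 18 mm high, lying flat; bystander. Origin: centre of its underside.
Not all that is in view belongs to the job. There is more than one size of the knob; the one meant has the size given above.

How it is judged:
By the outcome, as a careful person would: the job done as asked, in the order asked, and still so for the second after the job is handed in, while the arm keeps its last pose, push and grip.
It also fails if it takes over 38 s, if anything falls off the work surface, if the arm or the gripper's body presses on something with over 40 N, if the wrist force passes 120 N, or if a joint passes its speed limit or range.

## Working session

There is one attempt and no reset: what is moved stays moved. The work goes in short steps, Python scripts to look and compute and a shell command to move; the robot and the scene stay as the last step left them, time stands still between calls to the robot, and variables do not carry over. Pictures are saved under pics/ and viewed, at most 10 in all, crops included, and the job is handed in when it is done.

```bash
mkdir -p pics; ls; cat > h.py <<'E'
from plant import *
import numpy as np, cv2
from scipy.spatial.transform import Rotation as R
def ray(f,uv):
    K=np.array(f["K"]);T=np.array(f["camera_from_world"])
    d=np.linalg.inv(K)@np.array([uv[0],uv[1],1.]);d=np.array([d[0],-d[1],-d[2]])
    return -T[:3,:3].T@T[:3,3], T[:3,:3].T@d
def at_z(f,uv,z):
    o,d=ray(f,uv);return o+d*(z-o[2])/d[2]
def proj(f,p):
    K=np.array(f["K"]);T=np.array(f["camera_from_world"])
    c=T[:3,:3]@np.array(p)+T[:3,3];q=K@np.array([c[0],-c[1],-c[2]]);return q[:2]/q[2]
def save(f,n):cv2.imwrite("pics/"+n,f["pixels"][:,:,::-1])
E
python3 - <<'E'
from h import *
s=get_state();print({k:np.round(v,3).tolist() for k,v in s.items()})
ims=[]
for c in ["scene","side"]:
    f=grab_frame(c);save(f,c+"0.png")
    print(c,[x for x in f if x not in("pixels",)],np.round(ray(f,(256,192)),3).tolist())
    for n in ["knob","knob_pointer","sealer","shaft_seat","phone","marker_red","tape_black"]:
        for o in outline_of(n,c)[:3]:
            print(n,round(o["score"],2),np.round(o["xy"],1),o["pixels"].sum(),np.round(at_z(f,o["xy"],0.02),3))
E
```

```text
pics
{'t': 0.0, 'joints': [1.516, 0.359, 0.011, -0.0, -1.224, -0.288], 'joint_velocities': [-0.0, 0.0, 0.001, -0.001, 0.0, -0.001], 'joint_efforts': [0.001, -58.332, 29.342, 6.937, -0.006, -0.0], 'eef_pos': [0.227, 0.635, 0.23], 'tcp_rot': [3.094, -0.536, -0.0], 'ft_force': [-0.456, 0.056, -0.024], 'wrist_torque': [-0.024, -0.03, -0.003], 'grip_force': 0.0, 'opening': 0.086}
scene ['K', 'camera_from_world'] [[-0.257, -0.335, 0.794], [0.692, 0.323, -0.646]]
knob 0.92 [184.6 176.7] 349 [0.543 0.303 0.02 ]
knob 0.79 [215.1 213.6] 486 [0.43  0.121 0.02 ]
knob 0.66 [187.2 201.1] 253 [0.442 0.227 0.02 ]
knob_pointer 0.81 [216.4 211. ] 415 [0.442 0.123 0.02 ]
knob_pointer 0.7 [187.9 198.7] 220 [0.453 0.231 0.02 ]
sealer 0.68 [304.  196.8] 3672 [ 0.616 -0.095  0.02 ]
sealer 0.66 [307.2 195.5] 278 [ 0.626 -0.102  0.02 ]
shaft_seat 0.61 [305.8 195.1] 233 [ 0.626 -0.097  0.02 ]
phone 0.59 [353.5 285.5] 1404 [ 0.351 -0.318  0.02 ]
marker_red 0.68 [219.6 161. ] 97 [0.672 0.241 0.02 ]
tape_black 0.66 [308.5 199.5] 265 [ 0.61  -0.112  0.02 ]
tape_black 0.6 [152.3 191.9] 270 [0.432 0.352 0.02 ]
side ['K', 'camera_from_world'] [[-0.302, 1.286, 0.745], [0.499, -0.763, -0.411]]
knob 0.63 [242.2 235. ] 196 [0.439 0.235 0.02 ]
knob 0.58 [269.2 219. ] 353 [0.422 0.101 0.02 ]
knob_pointer 0.82 [265.2 223.4] 388 [0.418 0.134 0.02 ]
knob_pointer 0.76 [212.7 232. ] 244 [0.529 0.266 0.02 ]
knob_pointer 0.49 [241.9 232.6] 177 [0.448 0.223 0.02 ]
sealer 0.93 [260.4 180.7] 1834 [ 0.62  -0.158  0.02 ]
sealer 0.73 [339.  183.7] 292 [ 0.344 -0.284  0.02 ]
shaft_seat 0.5 [269.7 170.6] 108 [ 0.643 -0.267  0.02 ]
phone 0.83 [335.  183.6] 311 [ 0.358 -0.277  0.02 ]
marker_red 0.24 [261.5 181. ] 1882 [ 0.614 -0.158  0.02 ]
tape_black 0.52 [219.8 254. ] 246 [0.432 0.36  0.02 ]
```

```bash
python3 - <<'E'
import cv2
a=cv2.imread("pics/scene0.png")[130:310,120:400];b=cv2.imread("pics/side0.png")[140:280,180:380]
cv2.imwrite("pics/a.png",cv2.resize(a,None,fx=2.8,fy=2.8,interpolation=cv2.INTER_CUBIC))
cv2.imwrite("pics/b.png",cv2.resize(b,None,fx=4,fy=4,interpolation=cv2.INTER_CUBIC))
E
```

```text
(no output)
```

View pics/a.png

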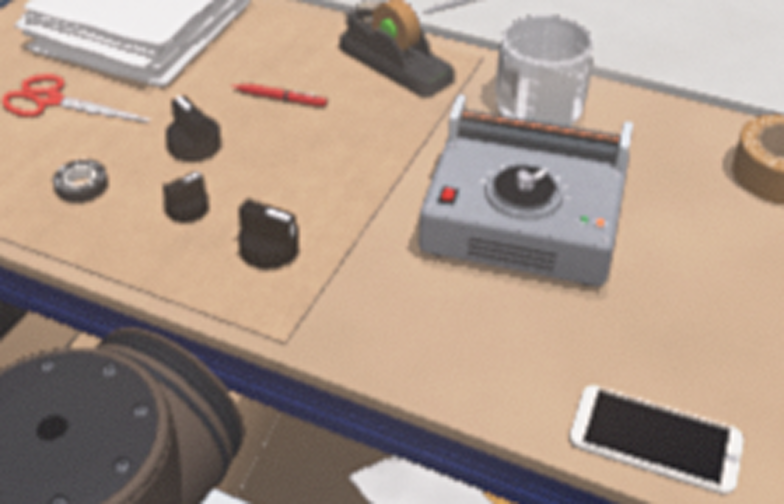

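View pics/b.png

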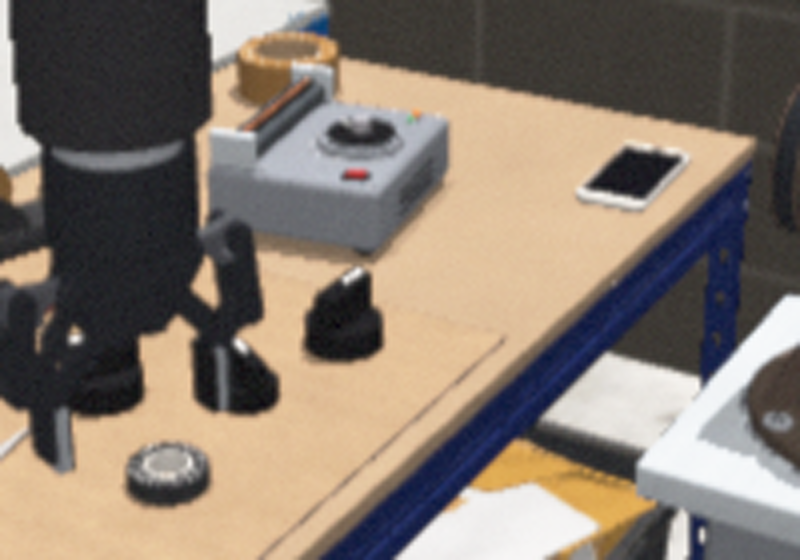

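The scene view shows three look-alike knobs: near at about (216,212), a small one at (187,200) and a far one at (185,177). The sealer is at (304,197) with its collar line near (312,192). I'll move over the knobs and compare their sizes with the wrist camera.

```bash
python3 -m crank '[[[1,0.95,0,0],[1,0.95,0,0],[1,0.95,0,0],[1,0.95,0,0],[1,0.95,0,0],[1,0.95,0,0],[1,0.95,0,0],[1,0.95,0,0],[1,0.95,0,0],[1,0.95,0,0]]]' 1 40
python3 - <<'E'
from h import *
f=grab_frame("wrist");save(f,"w0.png");print(np.round(ray(f,(256,192)),3).tolist())
for p in [(0.43,.121,.02),(.442,.227,.02),(.543,.303,.02),(.62,-.1,.084)]: print(proj(f,p))
f=grab_frame("scene");save(f,"s1.png")
E
```

```text
t: 2.05
eef_pos: [0.3829, 0.327, 0.2316]
tcp_rot: [-3.095, 0.535, -0.0]
ft_force: [-0.1, 0.6, 0.1]
opening: 0.0852
grip_force: 0.0
[[0.456, 0.301, 0.374], [-0.279, 0.093, -0.956]]
[405.58897582  74.56685538]
[315.88004732  96.51277831]
[226.3984383   31.02809651]
[ 729.26974096 -340.63261824]
```

View pics/w0.png

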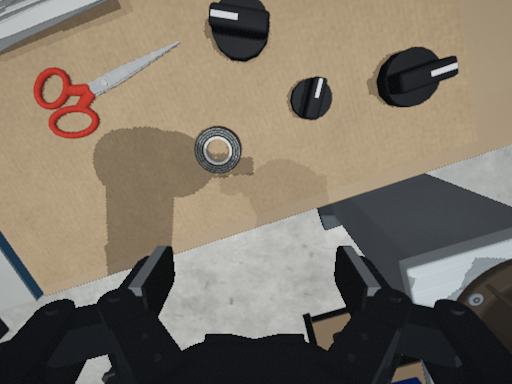

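The wrist view shows two large knobs, about 60 px across, at (240,25) and (410,78). A smaller one, about 40 px, sits at (311,99) with its pointer at (319,88). Against the 60 mm tape (46 px), the small one is the 48 mm knob, and it is the only one pointing near +x, so it is the target.

```bash
cat >> h.py <<'E'
def line_pts(f,box,thr=150):
    x0,y0,x1,y1=box;g=f["pixels"][y0:y1,x0:x1].astype(int)
    m=((g.min(2)>thr)&(g.max(2)-g.min(2)<40)).astype(np.uint8)
    n,l,st,c=cv2.connectedComponentsWithStats(m)
    out=[]
    for i in range(1,n):
        if st[i,4]>=6:
            ys,xs=np.where(l==i);out.append((st[i,4],np.c_[xs+x0,ys+y0]))
    return sorted(out,key=lambda t:-t[0])
E
python3 - <<'E'
from h import *
f0=grab_frame("wrist");s=get_state();print(s["t"],np.round(f0["K"],1).tolist())
for o in outline_of("knob","wrist"):
    ys,xs=np.where(o["pixels"]);print(round(o["score"],2),o["xy"],xs.min(),xs.max(),ys.min(),ys.max(),at_z(f0,o["xy"],.02).round(4))
for a,p in line_pts(f0,(290,70,340,125)):
    w=np.array([at_z(f0,q,.045)[:2] for q in p]);c=w.mean(0);u,sv,v=np.linalg.svd(w-c)
    t=(w-c)@v[0];print(a,p.mean(0),c.round(4),v[0].round(3),np.ptp(t).round(4), np.arctan2(v[0][1],v[0][0]))
# skirt circle: top-of-skirt z .021
g=f0["pixels"][70:125,285:340].max(2)<70
ys,xs=np.where(g);print(xs.min()+285,xs.max()+285,ys.min()+70,ys.max()+70)
for z in(.003,.012,.021):print(z,[at_z(f0,(a,99),z).round(4).tolist() for a in (xs.min()+285,xs.max()+286)])
E
```

```text
2.2 [[277.2, 0.0, 254.1], [0.0, 277.2, 195.0], [0.0, 0.0, 1.0]]
0.96 [414.9, 75.5] 376 456 46 105 [0.4251 0.1093 0.02  ]
0.77 [239.2, 25.3] 207 269 0 61 [0.5436 0.2857 0.02  ]
0.68 [308.9, 96.7] 288 330 76 120 [0.4447 0.2334 0.02  ]
80 [317.3   87.95] [0.4511 0.2268] [-0.856  0.517] 0.0196 2.5981447054496116
289 329 77 119
0.003 [[0.45, 0.2547, 0.003], [0.4324, 0.2059, 0.003]]
0.012 [[0.4501, 0.2558, 0.012], [0.433, 0.2082, 0.012]]
0.021 [[0.4503, 0.2569, 0.021], [0.4336, 0.2105, 0.021]]
```

```bash
python3 -m crank '[[[0.7,0.56,0.8,0],[0.7,0.56,0.8,0],[0.7,0.56,0.8,0],[0.7,0.56,0.8,0],[0.7,0.56,0.8,0],[0,0,0,0.8],[0,0,0,0.8],[0,0,0,0.7],[0,0,0,0],[0,0,0,0]]]' 0.6 40
python3 - <<'E'
from h import *
f0=grab_frame("wrist");save(f0,"w1.png");s=get_state()
print(s["t"],s["eef_pos"],(R.from_rotvec(s["tcp_rot"]).as_matrix()[:,:2]).round(3).tolist())
for o in outline_of("knob","wrist"):
    ys,xs=np.where(o["pixels"]);print(round(o["score"],2),o["xy"],xs.min(),xs.max(),ys.min(),ys.max(),at_z(f0,o["xy"],.02).round(4))
for a,p in line_pts(f0,(180,100,340,384)):
    w=np.array([at_z(f0,q,.045)[:2] for q in p]);c=w.mean(0);u,sv,v=np.linalg.svd(w-c)
    t=(w-c)@v[0];print(a,p.mean(0),c.round(4),v[0].round(3),np.ptp(t).round(4), np.arctan2(v[0][1],v[0][0]))
E
```

```text
t: 3.5
eef_pos: [0.4413, 0.2332, 0.1313]
tcp_rot: [-3.027, 0.84, -0.0]
ft_force: [-0.5, -0.6, 0.7]
opening: 0.0513
grip_force: 0.0
3.55 [0.44132915 0.23305017 0.13129263] [[0.857, -0.516], [-0.516, -0.857], [0.0, -0.0]]
0.86 [141.7, 127.4] 87 186 91 166 [0.5444 0.2878 0.02  ]
0.84 [378.4, 139.5] 333 432 106 179 [0.4258 0.1115 0.02  ]
1799 [280.36242357 321.34352418] [0.3167 0.2772] [0.17  0.986] 0.0862 1.4004675846160524
109 [254.16513761 187.12844037] [0.4515 0.2269] [-0.874  0.486] 0.0197 2.634189702769687
```

View pics/w1.png

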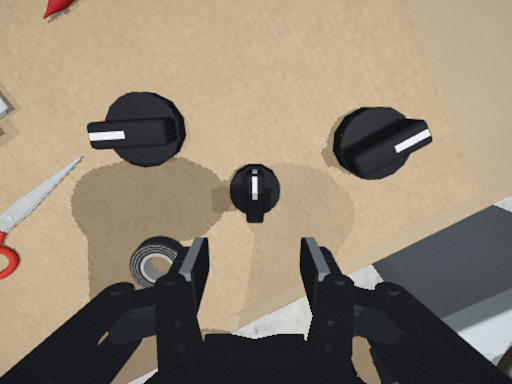

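The target knob is vertical in the image, with its line at (254,187), midway between the open fingers. Alignment is good, so I descend.

```bash
python3 -m crank '[[[0,0,0.6,0],[0,0,0.7,0],[0,0,0.7,0],[0,0,0.7,0],[0,0,0.7,0],[0,0,0.5,0],[0,0,0.3,0],[0,0,0.13,0],[0,0,0,0],[0,0,0,0]]]' 0.6 40
python3 -m crank '[[[0,0,0,0],[0,0,0,0],[0,0,0,0],[0,0,0,0],[0,0,0,0],[0,0,0,0],[0,0,-0.5,0],[0,0,-1,0],[0,0,-1,0],[0,0,-1,0]]]' 0 70
python3 - <<'E'
from h import *
s=get_state();print(s["t"],s["opening"],s["grip_force"],s["eef_pos"],s["ft_force"])
E
```

```text
t: 4.85
eef_pos: [0.4416, 0.2329, 0.0235]
tcp_rot: [-3.026, 0.843, -0.001]
ft_force: [-0.2, -0.8, 0.2]
opening: 0.0511
grip_force: 0.0
t: 6.1
eef_pos: [0.4413, 0.2325, 0.1119]
tcp_rot: [-3.026, 0.843, -0.0]
ft_force: [1.5, -0.7, -1.1]
opening: 0.0145
grip_force: 68.3
6.1 0.014546621840495953 68.26244115829468 [0.44127772 0.23253113 0.11194399] [ 1.47653062 -0.72924909 -1.10933421]
```

```bash
python3 - <<'E'
from h import *
for c in ["scene","side"]:
    f=grab_frame(c)
    for n in ["shaft_seat","sealer"]:
        for o in outline_of(n,c)[:3]:
            ys,xs=np.where(o["pixels"]);print(c,n,round(o["score"],2),o["xy"],o["pixels"].sum(),xs.min(),xs.max(),ys.min(),ys.max(),at_z(f,o["xy"],.084).round(4))
    if c=="scene":
        for a,p in line_pts(f,(285,175,330,215),150):
            w=np.array([at_z(f,q,.084)[:2] for q in p]);print(a,p.mean(0),w.mean(0))
print(get_state()["t"])
E
```

```text
scene shaft_seat 0.55 [305.5, 192.7] 232 297 317 189 202 [ 0.5629 -0.1122  0.084 ]
scene sealer 0.91 [307.0, 200.1] 3689 270 344 165 231 [ 0.5337 -0.127   0.084 ]
scene sealer 0.52 [304.8, 194.2] 228 297 316 189 202 [ 0.5556 -0.1126  0.084 ]
984 [307.03963415 197.4745935 ] [ 0.54568679 -0.12264235]
8 [302.75 205.  ] [ 0.50882488 -0.12307055]
side sealer 0.82 [267.8, 179.4] 1168 249 291 156 202 [ 0.5215 -0.0539  0.084 ]
6.4
```

```bash
python3 -m crank '[[[1,0.9,-0.7,0],[1,0.9,-0.7,0],[1,0.9,-0.7,0],[1,0.9,-0.6,0],[1,0.9,-0.6,0],[1,0.9,-0.6,0],[1,0.9,-0.5,0],[1,0.9,-0.5,0],[1,0.9,-0.5,0],[1,0.9,0,0]]]' 0 70
python3 - <<'E'
from h import *
f=grab_frame("wrist");save(f,"w2.png");s=get_state()
print(s["t"],s["eef_pos"],s["opening"],proj(f,(.555,-.112,.084)),s["joints"].round(2) if hasattr(s["joints"],'round') else s["joints"])
for o in outline_of("shaft_seat","wrist")[:3]:
    ys,xs=np.where(o["pixels"]);print(round(o["score"],2),o["xy"],o["pixels"].sum(),xs.min(),xs.max(),ys.min(),ys.max(),at_z(f,o["xy"],.084).round(4))
E
```

```text
t: 7.65
eef_pos: [0.5394, -0.0903, 0.2456]
tcp_rot: [3.026, -0.843, -0.0]
ft_force: [0.6, 0.7, -1.1]
opening: 0.0143
grip_force: 68.3
7.7 [ 0.5398113  -0.09281955  0.24474415] 0.014263300565300134 [263.50631514 157.20644902] [ 0.19  0.14 -0.25  0.   -1.18  0.84]
0.81 [270.5, 154.3] 2573 243 300 127 183 [ 0.5538 -0.1202  0.084 ]
```

View pics/w2.png

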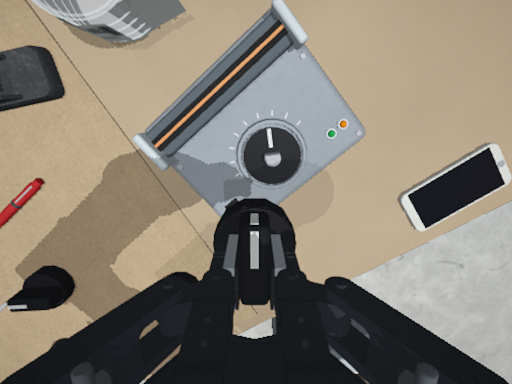

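The held knob has its line at (254,245) and is still straight in the fingers. The collar is centred at about (271,155), with its white line running up to (268,129).

```bash
cat >> h.py <<'E'
def blobs(f,box,z,thr):
    for a,p in line_pts(f,box,thr)[:4]:
        w=np.array([at_z(f,q,z)[:2] for q in p]);c=w.mean(0);v=np.linalg.svd(w-c)[2][0]
        if v[0]<0:v=-v
        t=(w-c)@v;print(thr,a,p.mean(0).round(1),c.round(4),'yaw',np.arctan2(v[1],v[0]).round(3),'len',np.ptp(t).round(4),'ends',(c+v*t.min()).round(4),(c+v*t.max()).round(4))
def measure(f,s,cb,kb,thr=(150,190)):
    M=R.from_rotvec(s["tcp_rot"]).as_matrix();p=np.array(s["eef_pos"]);print('t',s["t"],'tcp',p.round(4),'toolyaw',np.arctan2(M[1,0],M[0,0]).round(4))
    o=outline_of("shaft_seat","wrist")
    if o:
        m=o[0]["pixels"].astype(np.uint8);c=max(cv2.findContours(m,0,1)[0],key=cv2.contourArea)
        e=cv2.fitEllipse(c);print('ellipse',np.round(e[0]+e[1],1),'axis',at_z(f,e[0],.084).round(4))
    for t in thr: print('collar');blobs(f,cb,.084,t);print('knob');blobs(f,kb,p[2]+.0215,t)
E
python3 - <<'E'
from h import *
f=grab_frame("wrist");s=get_state();measure(f,s,(240,120,300,185),(225,200,290,300))
E
```

```text
t 7.8 tcp [ 0.5387 -0.0905  0.2442] toolyaw -0.546
ellipse [270.8 155.   56.4  57.1] axis [ 0.5524 -0.1214  0.084 ]
collar
150 323 [267.1 128. ] [ 0.5794 -0.1325] yaw 1.128 len 0.0642 ends [ 0.5651 -0.1627] [ 0.5926 -0.1046]
150 140 [271.4 159.6] [ 0.5477 -0.1195] yaw 1.13 len 0.0164 ends [ 0.5441 -0.127 ] [ 0.5511 -0.1122]
150 107 [244.9 123.9] [ 0.5952 -0.1146] yaw -1.525 len 0.0217 ends [ 0.5947 -0.105 ] [ 0.5957 -0.1266]
150 88 [294.4 123.4] [ 0.5685 -0.1597] yaw 0.504 len 0.0198 ends [ 0.5611 -0.1638] [ 0.5784 -0.1542]
knob
150 259 [254.1 249.1] [ 0.5489 -0.0975] yaw -0.559 len 0.0192 ends [ 0.5405 -0.0922] [ 0.5568 -0.1024]
150 14 [254.  223.5] [ 0.5606 -0.1045] yaw 1.024 len 0.0028 ends [ 0.5599 -0.1058] [ 0.5613 -0.1033]
150 9 [273.7 200.3] [ 0.5658 -0.1183] yaw 0.962 len 0.0023 ends [ 0.5652 -0.1191] [ 0.5665 -0.1173]
150 8 [225.6 202.2] [ 0.5765 -0.0989] yaw -0.857 len 0.0015 ends [ 0.5759 -0.0982] [ 0.5769 -0.0994]
collar
190 68 [268.2 137.6] [ 0.57   -0.1285] yaw -0.395 len 0.0195 ends [ 0.5606 -0.1245] [ 0.5787 -0.1321]
190 68 [270.9 158.7] [ 0.5489 -0.1195] yaw 1.257 len 0.0144 ends [ 0.5464 -0.1271] [ 0.5508 -0.1134]
190 12 [243.2 123.2] [ 0.5968 -0.1135] yaw 0.253 len 0.0052 ends [ 0.5942 -0.1142] [ 0.5992 -0.1129]
190 10 [296.5 122.7] [ 0.5679 -0.1619] yaw -1.19 len 0.0051 ends [ 0.5669 -0.1593] [ 0.5688 -0.164 ]
knob
190 41 [255.4 234.8] [ 0.5552 -0.102 ] yaw -0.087 len 0.0044 ends [ 0.5529 -0.1018] [ 0.5573 -0.1022]
```

```bash
python3 -m crank '[[[0,0,0,-0.86],[0,0,0,-0.86],[0.25,0.23,0.6,0],[0.25,0.23,0.6,0],[0.25,0.23,0.6,0],[0.25,0.23,0.6,0],[0,0,0.6,0],[0,0,0,0],[0,0,0,0],[0,0,0,0]]]' 0 70
python3 - <<'E'
from h import *
f=grab_frame("wrist");save(f,"w3.png");s=get_state();measure(f,s,(230,100,290,200),(225,200,290,300))
E
```

```text
t: 9.1
eef_pos: [0.5537, -0.1198, 0.1713]
tcp_rot: [-3.081, 0.613, -0.002]
ft_force: [-1.1, -0.1, -1.2]
opening: 0.0143
grip_force: 68.3
t 9.15 tcp [ 0.5537 -0.1199  0.1713] toolyaw -0.3931
ellipse [256.3 191.3  49.9  72.9] axis [ 0.5603 -0.1247  0.084 ]
collar
150 3236 [261.6 130.2] [ 0.6062 -0.1482] yaw 1.472 len 0.0595 ends [ 0.6036 -0.1753] [ 0.6094 -0.1161]
150 442 [262.1 165.2] [ 0.5797 -0.1379] yaw 0.99 len 0.0527 ends [ 0.5653 -0.1599] [ 0.5942 -0.1159]
150 109 [256.  179.5] [ 0.5702 -0.1285] yaw -0.39 len 0.0185 ends [ 0.5615 -0.1249] [ 0.5786 -0.132 ]
knob
150 288 [254.5 249.5] [ 0.564  -0.1244] yaw -0.393 len 0.0191 ends [ 0.5551 -0.1207] [ 0.5727 -0.128 ]
150 14 [254.  223.5] [ 0.5769 -0.1295] yaw 1.178 len 0.0028 ends [ 0.5763 -0.1308] [ 0.5774 -0.1282]
collar
190 79 [256.3 176.9] [ 0.5722 -0.1296] yaw -0.324 len 0.0159 ends [ 0.5637 -0.1267] [ 0.5788 -0.1318]
190 19 [244.9 148.6] [ 0.598  -0.1301] yaw -0.231 len 0.0059 ends [ 0.5952 -0.1294] [ 0.6009 -0.1308]
190 19 [263.1 148.3] [ 0.5925 -0.144 ] yaw -0.476 len 0.005 ends [ 0.5904 -0.143 ] [ 0.5949 -0.1453]
190 18 [280.3 154.1] [ 0.5825 -0.1554] yaw -0.849 len 0.0055 ends [ 0.5808 -0.1534] [ 0.5845 -0.1576]
knob
```

View pics/w3.png

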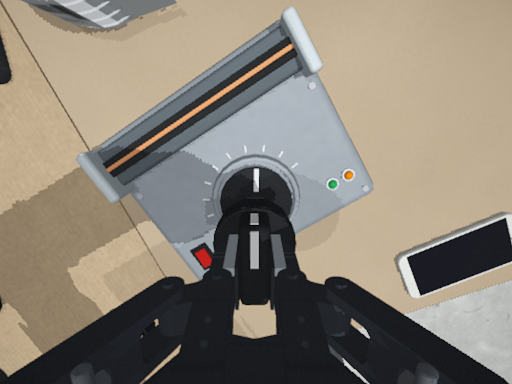

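The collar line at (256,178) and the knob line at (254,249) are now parallel. I still need the knob's centre along its bar, taken from the bar's ends and the skirt.

```bash
python3 - <<'E'
from h import *
f=grab_frame("wrist");s=get_state();p=np.array(s["eef_pos"]);M=R.from_rotvec(s["tcp_rot"]).as_matrix()
g=f["pixels"].astype(int).max(2)
for c in (250,254,258):print(c,{r:int(g[r,c]) for r in list(range(194,236,1))+list(range(264,272))+list(range(296,310))})
for r in (222,227,229,231,268,302,304,306):print(r,[(M[:,0]@(at_z(f,(254.5,r),p[2]+.0215)-p)).round(4)],(M[:,0]@(at_z(f,(254.5,r),p[2]-.0025)-p)).round(4))
print('skirt',[(r,(M[:,0]@(at_z(f,(254.5,r),p[2]-.0025)-p)).round(4)) for r in (196,198,200,202,204)])
E
```

```text
250 {194: 30, 195: 29, 196: 29, 197: 41, 198: 35, 199: 21, 200: 22, 201: 19, 202: 20, 203: 23, 204: 20, 205: 21, 206: 26, 207: 22, 208: 36, 209: 47, 210: 42, 211: 29, 212: 15, 213: 75, 214: 97, 215: 93, 216: 94, 217: 94, 218: 94, 219: 99, 220: 100, 221: 99, 222: 98, 223: 139, 224: 124, 225: 14, 226: 25, 227: 26, 228: 26, 229: 26, 230: 32, 231: 87, 232: 135, 233: 150, 234: 142, 235: 136, 264: 129, 265: 129, 266: 129, 267: 132, 268: 103, 269: 37, 270: 29, 271: 30, 296: 30, 297: 29, 298: 29, 299: 29, 300: 28, 301: 28, 302: 26, 303: 27, 304: 30, 305: 169, 306: 203, 307: 199, 308: 196, 309: 196}
254 {194: 32, 195: 29, 196: 31, 197: 40, 198: 37, 199: 20, 200: 21, 201: 21, 202: 24, 203: 19, 204: 22, 205: 21, 206: 20, 207: 29, 208: 45, 209: 50, 210: 37, 211: 21, 212: 13, 213: 108, 214: 139, 215: 135, 216: 134, 217: 134, 218: 134, 219: 132, 220: 133, 221: 133, 222: 129, 223: 178, 224: 163, 225: 10, 226: 23, 227: 27, 228: 23, 229: 25, 230: 39, 231: 119, 232: 167, 233: 177, 234: 176, 235: 176, 264: 175, 265: 175, 266: 175, 267: 179, 268: 146, 269: 47, 270: 23, 271: 30, 296: 28, 297: 29, 298: 29
[... 402 characters left out ...]
26: 27, 227: 31, 228: 35, 229: 34, 230: 48, 231: 120, 232: 155, 233: 159, 234: 157, 235: 157, 264: 156, 265: 157, 266: 157, 267: 160, 268: 126, 269: 43, 270: 26, 271: 28, 296: 29, 297: 27, 298: 29, 299: 29, 300: 26, 301: 30, 302: 28, 303: 20, 304: 49, 305: 172, 306: 203, 307: 198, 308: 197, 309: 197}
222 [np.float64(0.0259)] 0.0156
227 [np.float64(0.0233)] 0.0125
229 [np.float64(0.0223)] 0.0113
231 [np.float64(0.0213)] 0.01
268 [np.float64(0.001)] -0.0142
302 [np.float64(-0.0193)] -0.0385
304 [np.float64(-0.0205)] -0.04
306 [np.float64(-0.0218)] -0.0416
skirt [(196, np.float64(0.031)), (198, np.float64(0.0299)), (200, np.float64(0.0287)), (202, np.float64(0.0276)), (204, np.float64(0.0264))]
```

```bash
python3 - <<'E'
from h import *
f=grab_frame("wrist");s=get_state();p=np.array(s["eef_pos"]);M=R.from_rotvec(s["tcp_rot"]).as_matrix()
W=np.eye(4);W[:3,:3]=M;W[:3,3]=p
C=np.array(f["camera_from_world"])@W   # camera from tool
W1=np.eye(4);W1[:3,:3]=R.from_rotvec([-3.027,.84,0]).as_matrix();p1=np.array([.4413,.2331,.1313]);W1[:3,3]=p1
f1={"K":f["K"],"camera_from_world":C@np.linalg.inv(W1)}
g=cv2.imread("pics/w1.png").astype(int).max(2)
print({r:int(g[r,254]) for r in range(158,228)})
X=W1[:3,0]
for n,z in(("top",.045),("skirt",.021),("bottom",.003)):
    print(n,[(r,(X@(at_z(f1,(254.5,r),z)-p1)*1e3).round(1)) for r in range(162,226,4)])
print("col190",[(c,int(g[190,c])) for c in list(range(226,236))+list(range(272,284))])
print("now bottom",[(r,(M[:,0]@(at_z(f,(254.5,r),p[2]-.0205)-p)*1e3).round(1)) for r in (195,197,199)])
E
```

```text
{158: 207, 159: 208, 160: 208, 161: 208, 162: 212, 163: 175, 164: 47, 165: 19, 166: 21, 167: 49, 168: 42, 169: 89, 170: 132, 171: 139, 172: 164, 173: 141, 174: 21, 175: 27, 176: 154, 177: 230, 178: 249, 179: 246, 180: 242, 181: 239, 182: 239, 183: 239, 184: 239, 185: 239, 186: 239, 187: 239, 188: 239, 189: 239, 190: 239, 191: 241, 192: 215, 193: 175, 194: 178, 195: 180, 196: 180, 197: 181, 198: 185, 199: 147, 200: 19, 201: 27, 202: 30, 203: 32, 204: 31, 205: 32, 206: 30, 207: 30, 208: 29, 209: 30, 210: 33, 211: 30, 212: 32, 213: 32, 214: 31, 215: 33, 216: 32, 217: 30, 218: 30, 219: 32, 220: 26, 221: 34, 222: 57, 223: 162, 224: 192, 225: 188, 226: 186, 227: 185}
top [(162, np.float64(33.8)), (166, np.float64(30.4)), (170, np.float64(27.0)), (174, np.float64(23.5)), (178, np.float64(20.0)), (182, np.float64(16.5)), (186, np.float64(13.0)), (190, np.float64(9.4)), (194, np.float64(5.8)), (198, np.float64(2.1)), (202, np.float64(-1.5)), (206, np.float64(-5.2)), (210, np.float64(-9.0)), (214, np.float64(-12.8)), (218, np.float64(-16.6)), (222, np.float64(-20.4))]
skirt [(162, np.float64(2
[... 441 characters left out ...]
, (170, np.float64(17.6)), (174, np.float64(13.5)), (178, np.float64(9.4)), (182, np.float64(5.3)), (186, np.float64(1.1)), (190, np.float64(-3.2)), (194, np.float64(-7.4)), (198, np.float64(-11.8)), (202, np.float64(-16.1)), (206, np.float64(-20.5)), (210, np.float64(-24.9)), (214, np.float64(-29.4)), (218, np.float64(-33.9)), (222, np.float64(-38.5))]
col190 [(226, 135), (227, 136), (228, 135), (229, 108), (230, 31), (231, 33), (232, 31), (233, 31), (234, 31), (235, 33), (272, 43), (273, 48), (274, 48), (275, 50), (276, 49), (277, 49), (278, 46), (279, 54), (280, 151), (281, 197), (282, 190), (283, 186)]
now bottom [(195, np.float64(25.9)), (197, np.float64(24.6)), (199, np.float64(23.3))]
```

```bash
python3 - <<'E'
import cv2
a=cv2.imread("pics/w1.png")[155:230,215:295];b=cv2.imread("pics/w3.png")[160:310,200:310]
import numpy as np
cv2.imwrite("pics/c.png",np.hstack([cv2.resize(a,(400,560),interpolation=2),cv2.resize(b,(400,560),interpolation=2)]))
E
```

```text
(no output)
```

View pics/c.png

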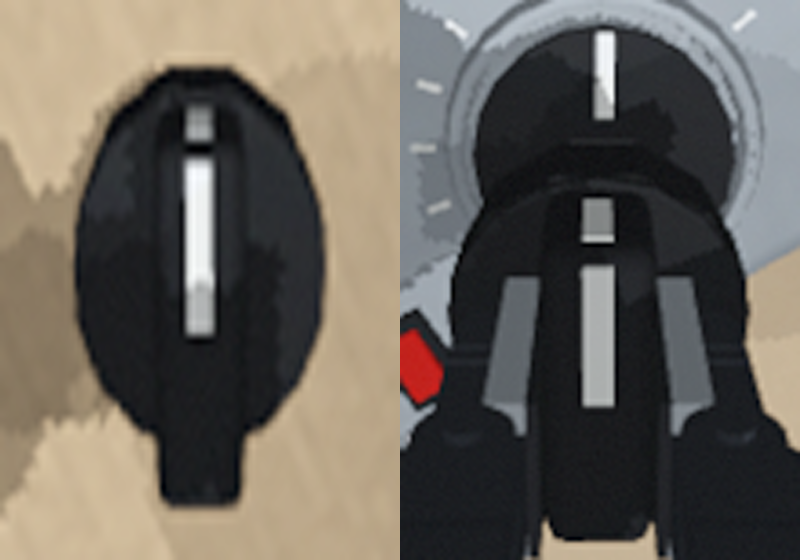

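The crops show the held knob straight in the fingers, and the full front of the collar behind it. I'll fit the collar's dark rim, 64 mm across, in the last two views.

```bash
cat > fit.py <<'E'
from h import *
from scipy.optimize import least_squares
def collar(f,img,X,c0,spans,thr=62,Rr=.032):
    th0=np.arctan2(X[1],X[0]);pts=[]
    g=cv2.GaussianBlur(img.astype(np.float32).max(2),(3,3),0.6)
    for a in np.radians(np.concatenate([np.arange(*q,3) for q in spans])):
        rr=np.arange(.026,.040,.0002)
        uv=np.array([proj(f,(c0[0]+r*np.cos(th0+a),c0[1]+r*np.sin(th0+a),.081)) for r in rr]).astype(np.float32)
        v=cv2.remap(g,uv[:,:1],uv[:,1:],1)[:,0]
        k=np.argmax(v>thr)
        if k>0: pts.append(uv[k])
    P84=np.array([at_z(f,u,.084)[:2] for u in pts]);P78=np.array([at_z(f,u,.078)[:2] for u in pts])
    def res(c,R0=None): return np.minimum(np.hypot(*(P84-c[:2]).T),np.hypot(*(P78-c[:2]).T))-(c[2] if len(c)>2 else Rr)
    for x0 in (c0,list(c0)+[.032]):
        q=least_squares(res,x0,loss="soft_l1",f_scale=.0005);print(len(pts),q.x.round(4),'rms',np.sqrt(np.mean(q.fun**2)).round(5))
    return q.x
if __name__=="__main__":
    f=grab_frame("wrist");s=get_state();p=np.array(s["eef_pos"]);M=R.from_rotvec(s["tcp_rot"]).as_matrix()
    W=np.eye(4);W[:3,:3]=M;W[:3,3]=p;C=np.array(f["camera_from_world"])@W
    W2=np.eye(4);W2[:3,:3]=R.from_euler("z",-.546).as_matrix()@np.diag([1,-1,-1.]);W2[:3,3]=[.5394,-.0915,.2445]
    f2={"K":f["K"],"camera_from_world":C@np.linalg.inv(W2)}
    print('now',p);
    collar(f,f["pixels"],M[:,0],(.5535,-.122),[(-85,-8),(8,85)])
    collar(f2,cv2.imread("pics/w2.png"),W2[:3,0],(.5535,-.122),[(-140,-8),(25,145)])
    collar(f2,cv2.imread("pics/w2.png"),W2[:3,0],(.5535,-.122),[(-180,-8),(25,180)])
E
python3 fit.py
```

```text
now [ 0.55338852 -0.1199632   0.17088195]
51 [ 0.5495 -0.1192] rms 0.00027
51 [ 0.5503 -0.1196  0.0313] rms 0.00016
84 [ 0.5496 -0.1203] rms 0.0015
84 [ 0.5511 -0.1212  0.0304] rms 0.00022
110 [ 0.5522 -0.1221] rms 0.00182
110 [ 0.5512 -0.1213  0.0303] rms 0.00026
```

```bash
python3 -m crank '[[[-0.13,0.05,0,0],[0,0,0.5,0],[0,0,0.5,0],[0,0,0.4,0],[0,0,0.3,0],[0,0,0,0],[0,0,0,0],[0,0,0,0],[0,0,0,0],[0,0,0,0]]]' 0 70
cat > m4.py <<'E'
from fit import *
import sys
f=grab_frame("wrist");save(f,sys.argv[1]);s=get_state();p=np.array(s["eef_pos"]);M=R.from_rotvec(s["tcp_rot"]).as_matrix()
print(s["t"],p.round(4),np.arctan2(M[1,0],M[0,0]))
c=collar(f,f["pixels"],M[:,0],(.5505,-.1198),[(-60,-10),(10,60)]);d=np.array([c[0],c[1],0])-p
print('axis rel TCP, tool xy',(M[:,:2].T@d*[1e3,1e3]).round(2))
def rel(u,z):return (M[:,:2].T@(at_z(f,u,z)-p)*1e3).round(1)
for box,z in(((235,120,275,200),.084),((235,205,275,228),p[2]+.012),((235,228,275,275),p[2]+.0215)):
    for a,q in line_pts(f,box,110)[:2]:print(box,a,q.mean(0).round(1),q.min(0),q.max(0),rel(q.mean(0),z))
g=f["pixels"].astype(int).max(2);print([int(g[r,254]) for r in range(150,235)])
E
python3 m4.py w4.png
```

```text
t: 10.6
eef_pos: [0.5499, -0.1199, 0.1283]
tcp_rot: [-3.081, 0.614, -0.001]
ft_force: [0.7, -0.5, -1.0]
opening: 0.0149
grip_force: 68.3
10.65 [ 0.5499 -0.12    0.1282] -0.39337114146194635
34 [ 0.5496 -0.1193] rms 0.00014
34 [ 0.5498 -0.1195  0.0318] rms 0.00014
axis rel TCP, tool xy [-0.26 -0.44]
(235, 120, 275, 200) 2142 [254.8 146.6] [235 120] [274 178] [52.2  0.5]
(235, 120, 275, 200) 154 [254.  186.9] [251 176] [257 198] [24.2 -0.1]
(235, 205, 275, 228) 79 [254.  219.1] [250 214] [258 224] [23.4 -0. ]
(235, 228, 275, 275) 340 [254.  249.5] [250 231] [258 268] [11.4 -0. ]
[193, 194, 193, 193, 194, 194, 194, 196, 174, 129, 122, 124, 140, 187, 207, 203, 196, 191, 192, 194, 196, 189, 158, 109, 64, 39, 142, 228, 249, 246, 245, 245, 245, 245, 245, 246, 246, 235, 221, 203, 178, 180, 180, 180, 181, 181, 182, 171, 116, 15, 18, 23, 24, 24, 24, 22, 23, 31, 46, 51, 41, 28, 14, 110, 141, 137, 137, 136, 136, 137, 138, 138, 136, 182, 167, 12, 26, 27, 29, 25, 41, 122, 171, 182, 179]
```

View pics/w4.png

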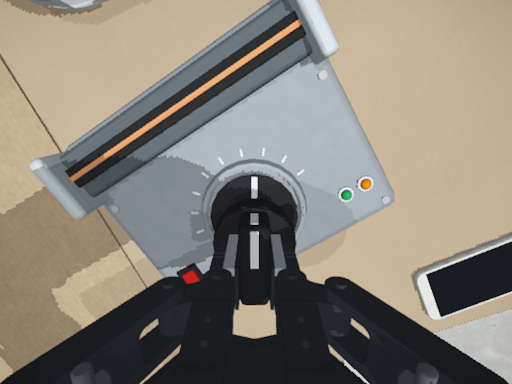

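The collar line at (254,187) and the knob line at (254,249) share the same column, so yaw and the sideways position match. I'll nudge back 1 mm and start the descent.

```bash
python3 -m crank '[[[-0.04,0,0,0],[0,0,0.2,0],[0,0,0.1,0],[0,0,0.1,0],[0,0,0.1,0],[0,0,0.06,0],[0,0,0.04,0],[0,0,0,0],[0,0,0,0],[0,0,0,0]]]' 0 70
python3 -c "
from h import *
s=get_state();print(s['eef_pos'],s['ft_force'],s['wrist_torque'])"
```

```text
t: 11.9
eef_pos: [0.5495, -0.1196, 0.1134]
tcp_rot: [-3.081, 0.614, -0.002]
ft_force: [2.9, -2.5, 3.2]
opening: 0.0145
grip_force: 68.7
[ 0.54949072 -0.11958337  0.11343546] [ 2.90603782 -2.50123251  3.246912  ] [-0.58690135 -1.25759521  0.03306691]
```

```bash
python3 -m crank '[[[0.03,0,0,0],[0,0,0,0],[0.03,0,0,0],[0,0,0,0],[0,0,0,0],[0,0,0.04,0],[0,0,0.04,0],[0,0,0,0],[0,0,0,0],[0,0,0,0]]]' 0 70
python3 m4.py w5.png; python3 -c "
from h import *
s=get_state();print(s['eef_pos'],s['ft_force'],s['wrist_torque'])"
```

```text
t: 13.15
eef_pos: [0.55, -0.1202, 0.1108]
tcp_rot: [3.081, -0.614, -0.001]
ft_force: [1.4, -0.2, -1.9]
opening: 0.0146
grip_force: 68.4
13.2 [ 0.55   -0.1202  0.1109] -0.393468086102623
34 [ 0.5496 -0.1194] rms 0.00017
34 [ 0.5501 -0.1196  0.0316] rms 0.00015
axis rel TCP, tool xy [-0.11 -0.59]
(235, 120, 275, 200) 2409 [254.7 149.9] [235 120] [274 184] [52.6  0.5]
(235, 120, 275, 200) 119 [253.6 190.3] [250 183] [257 198] [26.9 -0.2]
(235, 205, 275, 228) 81 [254.  219.1] [250 213] [258 224] [23.4  0. ]
(235, 228, 275, 275) 340 [254.  249.5] [250 231] [258 268] [11.4  0. ]
[193, 193, 194, 194, 194, 194, 194, 194, 195, 194, 195, 195, 197, 174, 131, 124, 126, 128, 170, 201, 207, 202, 196, 192, 194, 195, 197, 184, 148, 129, 98, 37, 45, 157, 232, 250, 247, 247, 247, 247, 247, 247, 248, 245, 235, 206, 181, 172, 117, 13, 20, 25, 25, 26, 24, 23, 23, 31, 46, 48, 38, 26, 16, 111, 143, 139, 139, 138, 139, 139, 138, 138, 137, 183, 167, 13, 28, 31, 31, 32, 29, 120, 171, 182, 181]
[ 0.55000974 -0.12015051  0.11087089] [ 1.35692606 -0.65961095 -2.20553997] [-0.41804071 -0.60804396 -0.05036361]
```

The force dropped away as the knob went lower, so the socket has slipped over the shaft. I continue to the seat.

```bash
python3 -m crank '[[[0,0,0.08,0],[0,0,0.08,0],[0,0,0.06,0],[0,0,0.04,0],[0,0,0,0],[0,0,0,0],[0,0,0,0],[0,0,0,0],[0,0,0,0],[0,0,0,0]]]' 0 70
python3 -c "
from h import *
s=get_state();print(s['eef_pos'],s['ft_force'],s['wrist_torque'])"
```

```text
t: 14.45
eef_pos: [0.5502, -0.1201, 0.1045]
tcp_rot: [3.081, -0.614, -0.0]
ft_force: [0.1, -1.2, -0.8]
opening: 0.0144
grip_force: 68.5
[ 0.55015757 -0.12014605  0.10450099] [ 0.11613534 -1.23227421 -0.7669358 ] [-0.05119953  0.03480746 -0.02780512]
```

```bash
python3 -m crank '[[[0,0,0.04,0],[0,0,0.04,0],[0,0,0.04,0],[0,0,0.04,0],[0,0,0,0],[0,0,0,0],[0,0,0,0],[0,0,0,0],[0,0,0,0],[0,0,0,0]]]' 0 70
python3 -m crank '[[[0,0,0.04,0],[0,0,0.04,0],[0,0,0.04,0],[0,0,0.04,0],[0,0,0,0],[0,0,0,0],[0,0,0,0],[0,0,0,0],[0,0,0,0],[0,0,0,0]]]' 0 70
```

```text
t: 15.7
eef_pos: [0.5502, -0.1201, 0.1006]
tcp_rot: [3.081, -0.614, -0.0]
ft_force: [-2.2, 0.5, 4.9]
opening: 0.0149
grip_force: 69.0
t: 16.95
eef_pos: [0.5503, -0.1202, 0.0969]
tcp_rot: [3.081, -0.614, 0.0]
ft_force: [-3.7, 1.6, 7.7]
opening: 0.0146
grip_force: 69.4
```

```bash
python3 -m crank '[[[0,0,0.04,0],[0,0,0.03,0],[0,0,0,0],[0,0,0,0],[0,0,0,0],[0,0,0,0],[0,0,0,0],[0,0,0,0],[0,0,0,0],[0,0,0,0]]]' 0 70
```

```text
t: 18.2
eef_pos: [0.5504, -0.1202, 0.0963]
tcp_rot: [3.081, -0.613, 0.001]
ft_force: [-7.1, 2.4, 17.9]
opening: 0.0142
grip_force: 71.2
```

The stop is reached: force jumped to 18 N and z stopped following the command. One picture as a check, including whether the bystanders are undisturbed.

```bash
python3 - <<'E'
from h import *
f=grab_frame("wrist");a=f["pixels"][120:320,170:340];g=grab_frame("side")["pixels"][130:270,190:360]
cv2.imwrite("pics/d.png",np.hstack([cv2.resize(a,(400,470),interpolation=2),cv2.resize(g,(400,470),interpolation=2)])[:,:,::-1])
s=get_state();print(s["t"],s["eef_pos"],s["ft_force"])
E
```

```text
18.3 [ 0.5503473  -0.12020697  0.09625571] [-6.9754327   2.37846124 17.50698616]
```

View pics/d.png

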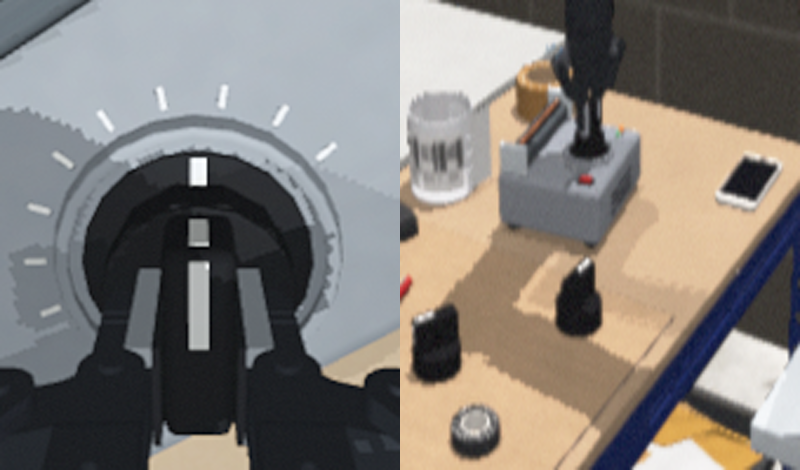

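The knob sits flush on the collar, the lines are aligned, the collar is sunk into the bezel, and the phone and tape look untouched.

```bash
python3 -c "
from plant import *
print(hand_in())"
```

```text
the job is handed in; nothing more can be done
None
```

The 48 mm knob is seated on the sealer's D-shaft with its pointer on the flat, and I handed the job in at about 18.3 s with the gripper still holding it against its stop (about 18 N; the spring gives about 10 N there).

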